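Lock the twist-in stop in the worktop rail against the spice crate

TASK

Take the twist-lock stop out of its wooden caddy, drop its foot into the slot of the worktop rail, and slide it along against the crate's spring plunger until the plunger is pushed in about half of its 12 mm travel. Keeping it there, push the stop down and twist it a quarter turn so that its foot locks under the rail's lips, then let go, leaving the plunger still about half pressed. Work gently - do not ram the plunger or lean hard on the rail - and leave the mug, jar and bowl alone.

Things in the scene. Friction and masses are not known exactly. Their poses are not given: they have to be found in the camera images.
- stop: Twist-lock stop, about 0.12 kg, upright. Origin: centre of its foot's underside. Up from there: steel T-foot 30 mm long (own y), 16 wide (own x), 5 thick; round stem 14 dia to 12.5; dark barrel 36 dia from 12.5 to 35.5; black grip bar 36 long (own y, as the foot), 16 wide (own x), from 35.5 to 63.5. Starts with its foot in the caddy's pocket, barrel resting on the caddy's top.
- grip (a point): Middle of the stop's black grip bar, 49.5 mm above the stop's origin. Pinch the bar here across its 16 mm width (the stop's x).
- caddy: Fixed pale wooden block 90 x 110 x 30 mm, with one pocket (22 mm along own x, 37 mm along own y, 16 mm deep) in the middle of its top that holds the stop's foot loosely. Origin: centre of its underside.
- rail: Fixed aluminium rail on the worktop, 50 mm wide (own x), 310 mm long (own y), 22 mm high. Origin: centre of its underside. Stop origin above the rail's: 16 mm when just dropped in (foot between the lips, cannot turn); under 13 mm the foot is clear and turns either way; 9.5 mm when the barrel meets the rail's top; 13 mm when locked across the slot and let go.
- slot (a point): Middle of the rail's slot, level with the rail's top. The slot is 18 mm wide and runs the rail's whole length (rail y) between two lips 4 mm thick; under the lips the channel is 42 mm wide.
- strip (a joint): How far the sprung strip lying in the rail's channel is pushed down, in m: 0 free (its top 16 mm above the rail's origin), 0.0075 at most. It gives from 8 N on, 1 mm per further newton: 11 N at 3 mm, where the foot clears the lips, and 14.5 N at 6.5 mm, where the barrel meets the rail. Locked and let go it reads 0.003 and clamps the foot up against the lips, which holds the plunger's push.
- crate: Fixed pale wooden spice crate with four lidded jars, across the rail's +y half: 110 mm (own x) x 120 (own y) x 70, lids to 80 mm. Origin: centre of its underside, 22 mm above the worktop; axes parallel to the rail's.
- screw_hole (a point): Middle of the crate's -y side, over the slot, 32 mm above the worktop. From here a screw with a spring plunger points along the crate's -y. The plunger's flat rubber pad (18 mm wide, 10 high) meets the stop's barrel. When free its face is 59 to 73 mm out from here: the screw's setting differs each time and is not measured, so find the pad by touch.
- plunger (a joint): How far the spring plunger is pushed in, in m: 0 free, 0.012 at its hard end; spring 0.6 N per mm (3.6 N at half travel).
- mug: White mug, 76 mm diameter, 85 mm high; bystander beyond the rail. Origin: centre of its underside.
- jar: Glass jar with steel lid, 64 mm diameter, 100 mm high; bystander. Origin: centre of its underside.
- bowl: Blue bowl, 110 mm diameter, 45 mm high; bystander. Origin: centre of its underside.
Mind the look-alikes: they are no part of the job. Of the things like the stop, leave any that is white; of the rest the smaller one is meant.

How it is judged:
On the way, in this order (a step that is already met when the one before it is completed fails the run):
1. The stop's foot is down in the rail's slot, along it, with the plunger still free (x of stop in the frame of rail between -0.004 and 0.004 m and y of stop in the frame of rail between -0.15 and 0.15 m and angle between the y axis of stop and the y axis of rail, either way round below 0.15 rad and z of stop in the frame of rail below 0.0178 m and value of joint plunger below 0.0015 m), for 0.1 s.
2. Slid along the slot, foot not yet turned, the stop has pushed the plunger in by 3 to 9 mm (x of stop in the frame of rail between -0.004 and 0.004 m and y of stop in the frame of rail between -0.15 and 0.15 m and angle between the y axis of stop and the y axis of rail, either way round below 0.15 rad and z of stop in the frame of rail below 0.0178 m and value of joint plunger between 0.003 and 0.009 m), for 0.1 s.
3. The foot is twisted across the slot, under the lips, with the plunger pressed in (x of stop in the frame of rail between -0.004 and 0.004 m and y of stop in the frame of rail between -0.15 and 0.15 m and angle between the y axis of stop and the x axis of rail, either way round below 0.26 rad and z of stop in the frame of rail between 0.0085 and 0.0155 m and value of joint plunger between 0.0025 and 0.0095 m), for 0.2 s.
At the end, for the whole second after the job is handed in: The stop is released and at rest, upright within 7 degrees, its foot across the slot (a quarter turn within 15 degrees) and under the lips (its origin 8.5 to 15.5 mm above the rail's), and it alone keeps the plunger pressed in by 3 to 9 mm (x of stop in the frame of rail between -0.004 and 0.004 m and y of stop in the frame of rail between -0.15 and 0.15 m and angle between the y axis of stop and the x axis of rail, either way round below 0.26 rad and z of stop in the frame of rail between 0.0085 and 0.0155 m and value of joint plunger between 0.003 and 0.009 m and angle between stop's own z axis and vertical below 0.12 rad and linear speed of stop below 0.01 m/s); the robot touches nothing.
It fails at once if The plunger or crate is rammed: more than 15 N between the stop and the crate with its plunger (contact force between stop and crate above 15 N).
It fails at once if The rail is leant on hard: more than 40 N between the stop and the rail (contact force between stop and rail above 40 N).
It fails at once if A bystander is moved by more than 30 mm (distance of any of mug, jar, bowl from where it was at the start of the episode above 0.03 m).
It also fails if it takes over 72 s, if anything falls off the work surface, if the arm or the gripper's body presses on something with over 40 N, if the wrist force passes 120 N, or if a joint passes its speed limit or range.

ROBOT

A 7-joint arm with a two-finger parallel gripper is mounted at the origin on the work surface. World frame = base frame: x ahead of the robot, y to its left, z up, the work surface at z = 0. Lengths are in m, angles in rad, forces in N, time in s.
With the tool pointing down it reaches from about 0.4 to 0.85 m from the base axis. Payload 4.5 kg.
Tool frame: the origin (TCP) lies where the fingers leave the gripper's body, on its centre line; the fingertips stand 64 mm ahead of it and the grasp point (between the pads) lies 45 mm ahead of it; z points along the fingers, y is the line along which they close (so a half turn about z gives the same grasp; the last joint's range is limited). The gripper opens to 88 mm and grips with 3 to 60 N. Pads are 18 mm wide; open, the fingers measure 123 mm over their backs; the gripper's body (75 mm by 187 mm) begins 45 mm behind the grasp point.
Start: joints at [1.282, 0.689, -0.195, 1.565, 0.157, 0.902, -0.215], TCP at [0.198, -0.593, 0.303] pointing down, gripper open.
Joint ranges: [-3.01, 3.01], [-0.46, 2.08], [-1.47, 1.51], [0.13, 2.56], [-1, 4.14], [0.04, 2.09], [-2.66, 2.66]. Speed limits (rad/s): [2.57, 2.57, 3.14, 3.14, 3.14, 3.14, 3.14].

INTERFACE

Orientations are given as a unit quaternion [x, y, z, w].
In Python, from plant import r gives the robot as it stands.
- The arm moves only by the tool play_rows, never from a script. Its arguments are lists of equal length, an entry for each row: "translation": the shift along the tool's x, y, z in m, a list of three; "delta_rot": the turn, a rotation vector about the tool's x, y, z in degrees, a list of three; "grip": the opening, from -1 (shut) to 1 (fully open). In form: {"translation": [[x, y, z], ...], "delta_rot": [[rx, ry, rz], ...], "grip": [grip, ...]}. A call has 1 to 20 rows; each row shifts and turns the commanded pose from where the row before left it, along the tool's axes as they then stand; what a row does not reach is not made up. A row lasts 1/8 s, in which the tool goes at most 62.5 mm and 10.7 degrees, less where a joint would pass 70% of its speed; a pose out of reach is approached as far as the arm can. A call with a gripper value outside its range is refused whole. The fingers move at their own pace and stop on an object; "squeeze" is the grip in N (left out, the last holds). Time passes only in rows, so rows that do not move let the fingers close. It gives the time, the measured TCP pose, the force, the opening and the grip force at its end, in the units of the state.
- r.get_state(): the state, without advancing time (a new reading comes with each control period).
- r.snapshot(name): name is "scene" or "side" or "wrist"; returns the picture (400x640x3 uint8, blue, green, red); there is no depth.
- r.get_calibration(name): a dict with "intrinsics" (3x3 intrinsics, pixels), "k1" (the pictures are not rectified: a ray, as slopes to the right and down, at radius r is drawn at 1 + k1 r^2 times it, then the intrinsics apply), "eye" and "rotation" of the camera in the world. Camera axes: x right, y up, looking along -z (the intrinsics and any distortion apply to the point x, -y, -z); pixel columns grow to the right and rows downward; lengths in m; the calibration is good to about 2 mm. A picture is of the moment at which its call begins: read the wrist's pose just before it. get_calibration takes no time and is no camera call; for the wrist camera it gives the pose at the moment of the call.
- r.finish_job(): hands the job in; it is judged then, once.
Trained networks look in the newest picture that a camera, given by its name, has taken for a name from the list of things; names that differ only in an ending like _2 or _b are one class to them, and where a whole thing is asked for, a point or a joint stands for the part that bears it (a point fixed in the world has none). Each returns a list of dicts, best first, with "confidence" (0 to 1); they miss things now and then, are a little off and sometimes report something else, mostly with a low value. They report only what shows in the picture. A call takes as long as a camera call. They do not tell look-alikes from the thing itself.
- r.look_for(camera, target): "point" ([x, y, z] in m, in world coordinates, good to about 4 mm: the middle of the surface that is visible of it).
- r.silhouettes(camera, target): "pixels" (400x640 bool, what is visible of it).
The state is a dict: "clock": time; "q": joint angles; "qd": joint speeds; "joint_torque": joint torques, N m; "tool_pos": TCP position; "eef_rot": TCP orientation; "contact_force": force on the tool from outside, world axes, zero at the start; "moment": the same for the moment, N m; "opening": opening from 0.0 (shut) to 1.0 (fully open); "finger_force": force on a finger pad.
Only numpy, scipy, OpenCV 4.12 (cv2) and the standard library are available. Lean on these libraries where they do the work, as an engineer would, in place of code of your own. Each camera call takes 0.05 s, during which the arm holds its last target. There are 200 camera calls.

## Working session

There is one attempt and no reset: what is moved stays moved. The work goes in short steps, Python scripts to look and compute and a tool call to move; the robot and the scene stay as the last step left them, time stands still between calls to the robot, and variables do not carry over. Pictures are saved under pics/ and viewed, at most 10 in all, crops included, and the job is handed in when it is done.

Besides the shell and the picture viewer there is one more tool, called after ">>>" in YAML: its name, and indented under it one key for each argument. play_rows: Moves the arm, as the interface text tells. Its arguments: {"type":"object","properties":{"translation":{"type":"array","items":{"type":"array","items":{"type":"number"}}},"delta_rot":{"type":"array","items":{"type":"array","items":{"type":"number"}}},"grip":{"type":"array","items":{"type":"number"}},"squeeze":{"type":"number"}},"required":["translation","delta_rot","grip"]}

```bash
mkdir -p pics; ls; python3 - <<'E'
from plant import r
import cv2,numpy as np
s=r.get_state();print(s)
for n in("scene","side"):
    im=r.snapshot(n);cv2.imwrite(f"pics/{n}0.png",im)
    c=r.get_calibration(n);print(n,c)
    for t in("stop","caddy","rail","crate","mug","jar","bowl","plunger"):
        for d in r.look_for(n,t):print(n,t,np.round(d["point"],3),round(d["confidence"],2))
E
```

```text
pics
{'clock': 0.0, 'q': array([ 1.28176111,  0.68998124, -0.19449817,  1.56634226,  0.15728662,
        0.90249505, -0.215104  ]), 'qd': array([-8.89077085e-04,  2.78665544e-04, -7.37351347e-04, -1.87261445e-04,
        8.66640686e-07, -6.01572531e-04, -5.12661875e-04]), 'joint_torque': array([ 7.37255996e-04, -5.27564335e+01, -1.26657262e+00, -1.53432423e+01,
       -5.25271415e-02,  6.55346434e-03,  2.04329408e-04]), 'tool_pos': array([ 0.19807763, -0.5922382 ,  0.30191171]), 'eef_rot': array([ 9.86995228e-01,  1.60746935e-01, -2.12776449e-04, -8.93395975e-04]), 'contact_force': array([-0.38582311,  0.03942585,  0.1108897 ]), 'moment': array([-0.01385136,  0.03695484, -0.01444185]), 'finger_force': 0.0, 'opening': 1.0024461793023782}
scene {'intrinsics': array([[379.20566947,   0.        , 325.29624021],
       [  0.        , 379.20566947, 197.92959205],
       [  0.        ,   0.        ,   1.        ]]), 'k1': -0.08848567671162169, 'eye': array([0.89864968, 0.31570131, 0.57883935]), 'rotation': array([0.14119828, 0.36063836, 0.86754017, 0.31205299])}
scene stop [ 0.601 -0.298  0
[... 501 characters left out ...]
   [  0.        , 392.39332497, 203.89336526],
       [  0.        ,   0.        ,   1.        ]]), 'k1': -0.0003048808215790481, 'eye': array([ 0.20369498, -0.50581176,  0.65981489]), 'rotation': array([ 0.36383605, -0.12525069, -0.32366041,  0.86439547])}
side stop [ 0.494 -0.27   0.06 ] 0.97
side stop [ 0.587 -0.31   0.047] 0.94
side stop [ 0.39  -0.289  0.07 ] 0.93
side caddy [ 0.489 -0.28   0.032] 0.73
side caddy [0.584 0.164 0.087] 0.23
side rail [0.544 0.04  0.021] 0.84
side crate [0.579 0.161 0.089] 0.79
side mug [ 0.743 -0.096  0.055] 0.7
side mug [ 0.494 -0.267  0.065] 0.33
side jar [0.758 0.038 0.066] 0.81
side bowl [ 0.764 -0.267  0.024] 0.78
side bowl [ 0.491 -0.277  0.037] 0.64
```

View pics/scene0.png

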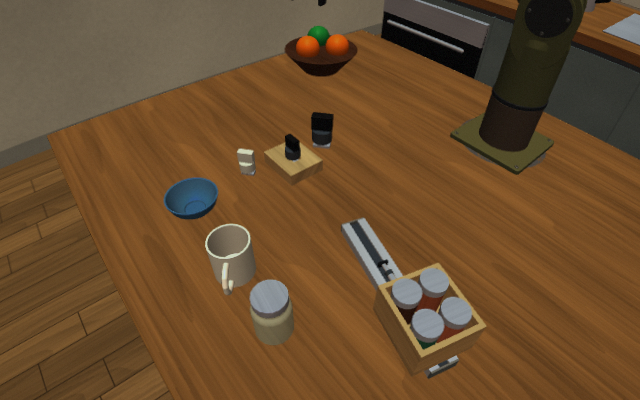

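View pics/side0.png

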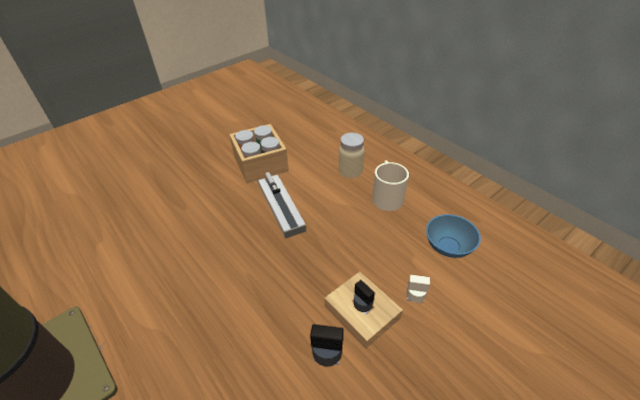

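```bash
cat > lib.py <<'E'
from plant import r
import cv2,numpy as np
from scipy.spatial.transform import Rotation as R
from scipy.optimize import least_squares
def proj(c,P):
    p=(np.atleast_2d(P)-c["eye"])@R.from_quat(c["rotation"]).as_matrix()
    s=np.c_[p[:,0],-p[:,1]]/-p[:,2:]
    s=s*(1+c["k1"]*(s**2).sum(1,keepdims=True))
    return s@c["intrinsics"][:2,:2].T+c["intrinsics"][:2,2]
def plane(c,uv,z):
    K=c["intrinsics"];d=(np.atleast_2d(uv)-K[:2,2])/[K[0,0],K[1,1]];s=d.copy()
    for _ in range(20): s=d/(1+c["k1"]*(s**2).sum(1,keepdims=True))
    w=np.c_[s[:,0],-s[:,1],-np.ones(len(s))]@R.from_quat(c["rotation"]).as_matrix().T
    return c["eye"]+w*((z-c["eye"][2])/w[:,2])[:,None]
def delta(target):
    "shift in tool axes from measured TCP to world target"
    s=r.get_state();return R.from_quat(s["eef_rot"]).inv().apply(np.array(target)-s["tool_pos"])
def box(pose,dx,dy,z0,z1):
    x,y,a=pose;c,s=np.cos(a),np.sin(a)
    return np.array([[x+c*i*dx/2-s*j*dy/2,y+s*i*dx/2+c*j*dy/2,z] for i in(-1,1) for j in(-1,1) for z in(z0,z1)])
def yawx(): # world yaw of tool x
    return np.degrees(np.arctan2(*R.from_quat(r.get_state()["eef_rot"]).as_matrix()[1::-1,0]))
E
python3 - <<'E'
from lib import *
c=r.get_calibration("wrist");s=r.get_state()
T=R.from_quat(s["eef_rot"])
print("cam in tool",T.inv().apply(c["eye"]-s["tool_pos"]));print((T.inv()*R.from_quat(c["rotation"])).as_matrix().round(3),c["intrinsics"],c["k1"])
print(yawx(),delta([.5,-.262,.30]),delta([.55,0.04,.30]))
# rough from pictures: rail near/far visible corners, top z=.022
sc=r.get_calibration("scene");sd=r.get_calibration("side")
print("side rail end corners",plane(sd,[[287,235],[304,229],[259,181]],.022).round(3))
print("scene rail end corners",plane(sc,[[342,222],[366,218]],.022).round(3))
E
```

```text
cam in tool [ 0.07763817  0.00054949 -0.0832925 ]
[[-0.     0.954  0.301]
 [ 1.    -0.     0.   ]
 [ 0.     0.301 -0.954]] [[352.19812965   0.         323.7292636 ]
 [  0.         352.19812965 204.00015974]
 [  0.           0.           1.        ]] -0.024645849193657494
18.497384946935494 [ 0.39105326 -0.21793889  0.00274734] [ 0.5342831  -0.48847393  0.00270481]
side rail end corners [[ 0.5   -0.035  0.022]
 [ 0.538 -0.046  0.022]
 [ 0.555  0.15   0.022]]
scene rail end corners [[ 0.543 -0.039  0.022]
 [ 0.498 -0.017  0.022]]
```

>>> play_rows:
  translation:
    - [0.039,-0.0218,0.003]
    - [0.039,-0.0218,0.003]
    - [0.039,-0.0218,0.003]
    - [0.039,-0.0218,0.003]
    - [0.039,-0.0218,0.003]
    - [0.039,-0.0218,0.003]
    - [0.039,-0.0218,0.003]
    - [0.039,-0.0218,0.003]
    - [0.039,-0.0218,0.003]
    - [0.039,-0.0218,0.003]
    - [0,0,0]
    - [0,0,0]
  delta_rot:
    - [0,0,0]
    - [0,0,0]
    - [0,0,0]
    - [0,0,0]
    - [0,0,0]
    - [0,0,0]
    - [0,0,0]
    - [0,0,0]
    - [0,0,0]
    - [0,0,0]
    - [0,0,0]
    - [0,0,0]
  grip: [1,1,1,1,1,1,1,1,1,1,1,1]

```text
clock: 2.4
tool_pos: [0.4986, -0.2628, 0.2727]
eef_rot: [0.987, 0.161, -0.0, 0.0]
contact_force: [0.1, -0.3, -0.6]
opening: 0.999
finger_force: 0.0
```

```bash
python3 - <<'E'
from lib import *
c=r.get_calibration("wrist");im=r.snapshot("wrist");cv2.imwrite("pics/w1.png",im)
np.save("w1.npy",c,allow_pickle=True)
for t in("stop","grip","caddy"):
    for d in r.silhouettes("wrist",t):
        m=d["pixels"].astype(np.uint8);b=cv2.minAreaRect(cv2.findNonZero(m));print(t,round(d["confidence"],2),b,m.sum())
    for d in r.look_for("wrist",t):print(np.round(d["point"],3),d["confidence"])
E
```

```text
stop 0.7 ((304.5953369140625, 286.5324401855469), (72.82601928710938, 60.75590515136719), 82.23483276367188) 3467
stop 0.6 ((410.5, 89.5), (41.0, 53.0), 90.0) 1652
stop 0.58 ((325.2378234863281, 180.22702026367188), (45.28922653198242, 43.37767028808594), 17.10272979736328) 1619
[ 0.599 -0.303  0.064] 0.79
[ 0.508 -0.262  0.079] 0.64
[ 0.407 -0.279  0.07 ] 0.63
grip 0.78 ((324.9134826660156, 180.2810821533203), (44.11288070678711, 43.083580017089844), 17.10272979736328) 1545
grip 0.72 ((410.1033935546875, 88.25863647460938), (41.78144836425781, 56.079994201660156), 68.19859313964844) 1778
grip 0.69 ((306.1264953613281, 287.0233459472656), (74.29254150390625, 59.134620666503906), 86.42366790771484) 3530
grip 0.2 ((48.25458908081055, 39.68037414550781), (124.11993408203125, 61.097694396972656), 32.82853698730469) 6483
[ 0.507 -0.261  0.079] 0.87
[ 0.408 -0.278  0.068] 0.78
[ 0.597 -0.298  0.062] 0.68
caddy 0.86 ((323.0000305175781, 173.0), (121.43144989013672, 98.66305541992188), 18.434947967529297) 9661
[ 0.513 -0.259  0.032] 0.78
```

View pics/w1.png

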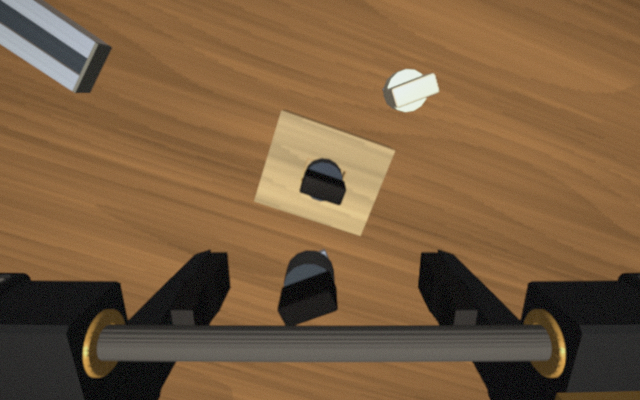

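```bash
python3 - <<'E'
from lib import *
im=cv2.imread("pics/w1.png")
cv2.imwrite("pics/w1c.png",cv2.convertScaleAbs(cv2.resize(im[148:214,285:365],None,fx=9,fy=9,interpolation=cv2.INTER_CUBIC),alpha=2))
c=np.load("w1.npy",allow_pickle=True).item()
P=plane(c,[[282,110],[395,151],[360,236],[255,202]],.03);print(P.round(4),P.mean(0))
f=lambda v:(proj(c,box(v,.09,.11,.03,.03)[[0,2,4,6]])[:,None]-np.array([[282,110],[395,151],[360,236],[255,202]])[None])
def g(v):
    d=np.linalg.norm(f(v),axis=2);return d.min(1)
for a in(0,.8,1.6,-.8):
    o=least_squares(g,[*P.mean(0)[:2],a]);print(o.x,np.degrees(o.x[2]),o.cost)
E
```

```text
[[ 0.5465 -0.2079  0.03  ]
 [ 0.5444 -0.3178  0.03  ]
 [ 0.4542 -0.3165  0.03  ]
 [ 0.4553 -0.2076  0.03  ]] [ 0.50010458 -0.26245722  0.03      ]
[ 0.50015405 -0.26245163 -0.01283094] -0.7351584443207259 0.8498657794254686
[ 0.49880923 -0.26203963  1.56157563] 89.47169308944551 405.9395649385493
[ 0.49880992 -0.26203977  1.56162913] 89.47475813335521 405.939534073969
[ 0.50015402 -0.26245164 -0.0128281 ] -0.7349957858231778 0.8498658151379304
```

View pics/w1c.png

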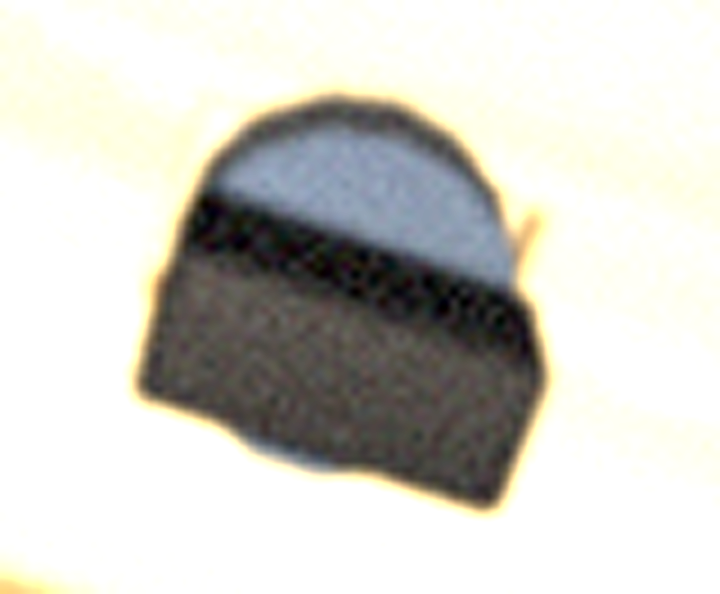

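```bash
python3 - <<'E'
from lib import *
c=np.load("w1.npy",allow_pickle=True).item()
q=np.array([[178,255],[538,360],[490,508],[142,392]])/9+[285,148]-.45
P=plane(c,q,.081);print(P.round(4),P.mean(0));e=P[1]-P[0]+P[2]-P[3];print(np.degrees(np.arctan2(e[1],e[0])),np.linalg.norm(e)/2,np.linalg.norm(P[0]-P[3]))
print(delta([.5,-.262,.067+.045]), delta([*P.mean(0)[:2],.067+.045]))
E
```

```text
[[ 0.5073 -0.2441  0.081 ]
 [ 0.5083 -0.2777  0.081 ]
 [ 0.4938 -0.2782  0.081 ]
 [ 0.4942 -0.2449  0.081 ]] [ 0.50089734 -0.26121678  0.081     ]
-89.46110139881169 0.03341095263582979 0.013073368969851116
[ 0.00168868 -0.00049931  0.16081796] [ 0.00278755 -0.00095881  0.16081771]
```

>>> play_rows:
  translation:
    - [0,0,0.01]
    - [0,0,0.01]
    - [0,0,0.01]
    - [0,0,0.01]
    - [0,0,0.01]
    - [0,0,0.01]
    - [0.0013,0.0019,0.01]
    - [0,0,0]
    - [0,0,0]
  delta_rot:
    - [0,0,-10.2]
    - [0,0,-10.2]
    - [0,0,-10.2]
    - [0,0,-10.2]
    - [0,0,-10.2]
    - [0,0,-10.2]
    - [0,0,-10.2]
    - [0,0,0]
    - [0,0,0]
  grip: [0,0,0,0,0,0,0,0,0]

```text
clock: 3.88
tool_pos: [0.5011, -0.2616, 0.203]
eef_rot: [0.709, 0.705, 0.0, 0.0]
contact_force: [0.7, -0.3, 0.2]
opening: 0.503
finger_force: 0.0
```

```bash
python3 - <<'E'
from lib import *
print(yawx(),r.get_state()["q"].round(2),r.get_state()["tool_pos"],delta([.5005,-.2615,.1195]))
c=r.get_calibration("wrist");im=r.snapshot("wrist");cv2.imwrite("pics/w2.png",im);np.save("w2.npy",c,allow_pickle=True)
for d in r.silhouettes("wrist","rail"):
    m=d["pixels"].astype(np.uint8);print(d["confidence"],cv2.boundingRect(m))
E
```

```text
89.7037500432507 [ 0.66  0.78 -0.44  1.83  0.52  0.65 -0.1 ] [ 0.50112297 -0.26161055  0.20304807] [ 0.00013305 -0.00065534  0.08354779]
```

View pics/w2.png

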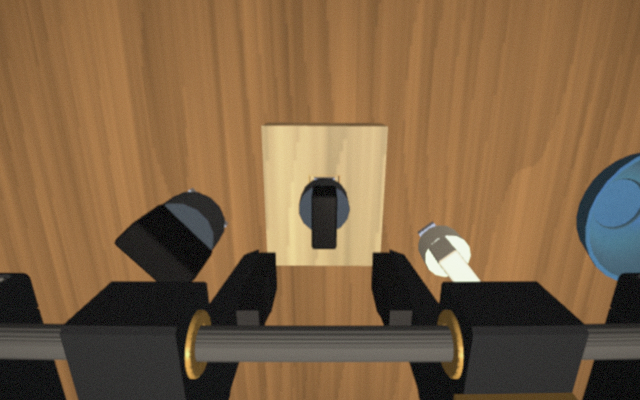

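>>> play_rows:
  translation:
    - [0,0,0.015]
    - [0,0,0.015]
    - [0,0,0.015]
    - [0,0,0.015]
    - [0,0,0.013]
    - [0,0,0.01]
    - [0,0,0]
    - [0,0,0]
    - [0,0,0]
    - [0,0,0]
    - [0,0,0]
    - [0,0,0]
  delta_rot:
    - [0,0,0]
    - [0,0,0]
    - [0,0,0]
    - [0,0,0]
    - [0,0,0]
    - [0,0,0]
    - [0,0,0]
    - [0,0,0]
    - [0,0,0]
    - [0,0,0]
    - [0,0,0]
    - [0,0,0]
  grip: [0,0,0,0,0,0,0,-1,-1,-1,-1,-1]
  squeeze: 40

```text
clock: 5.48
tool_pos: [0.5013, -0.2615, 0.1201]
eef_rot: [0.708, 0.706, 0.0, 0.0]
contact_force: [-0.5, -1.0, 4.5]
opening: 0.179
finger_force: 40.0
```

>>> play_rows:
  translation:
    - [0,0,-0.01]
    - [0,0,-0.02]
    - [0,0,-0.03]
    - [0,0,-0.04]
    - [0.02,0.003,-0.04]
    - [0.03,0.004,0]
    - [0.035,0.004,0]
    - [0.035,0.004,0]
    - [0.035,0.004,0]
    - [0.035,0.004,0]
    - [0.03,0.004,0]
    - [0.012,0.003,0]
    - [0,0,0]
    - [0,0,0]
    - [0,0,0]
  delta_rot:
    - [0,0,0]
    - [0,0,0]
    - [0,0,0]
    - [0,0,0]
    - [0,0,0]
    - [0,0,0]
    - [0,0,0]
    - [0,0,0]
    - [0,0,0]
    - [0,0,0]
    - [0,0,0]
    - [0,0,0]
    - [0,0,0]
    - [0,0,0]
    - [0,0,0]
  grip: [-1,-1,-1,-1,-1,-1,-1,-1,-1,-1,-1,-1,-1,-1,-1]

```text
clock: 7.35
tool_pos: [0.5313, -0.031, 0.2596]
eef_rot: [0.709, 0.706, -0.001, 0.0]
contact_force: [-0.1, -0.4, 0.1]
opening: 0.176
finger_force: 40.0
```

```bash
python3 - <<'E'
from lib import *
print(yawx(),r.get_state()["q"].round(2),r.get_state()["opening"])
c=r.get_calibration("wrist");im=r.snapshot("wrist");cv2.imwrite("pics/w3.png",im);np.save("w3.npy",c,allow_pickle=True)
E
```

```text
89.75872801539515 [ 0.25  0.66 -0.46  1.88  0.44  0.7  -0.47] 0.1757820627531959
```

View pics/w3.png

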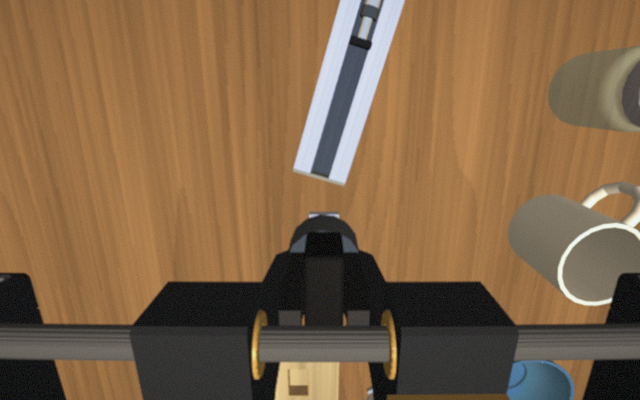

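```bash
python3 - <<'E'
from lib import *
c=np.load("w3.npy",allow_pickle=True).item();im=cv2.imread("pics/w3.png").astype(float)
b=cv2.GaussianBlur(im[:,:,0],(0,0),.7)
E=[[],[],[],[]]
for v in range(5,166,3):
    if 5<=v<=50: pass
    g=np.gradient(b[v]); 
    x0=294+(170-v)*(338-294)/170.; x1=343+(184-v)*(403-343)/184.
    for k,(f,sg) in enumerate([(0,1),(.34,-1),(.66,1),(1,-1)]):
        xc=x0+f*(x1-x0);lo=int(xc-6);w=sg*g[lo:lo+13];i=int(w.argmax())
        if 0<i<12 and w[i]>6:
            o=.5*(w[i-1]-w[i+1])/(w[i-1]-2*w[i]+w[i+1]);E[k].append([lo+i+o,v])
for k in range(4):
    P=plane(c,np.array(E[k]),.022)
    for _ in range(3):
        p=np.polyfit(P[:,1],P[:,0],1);e=P[:,0]-np.polyval(p,P[:,1]);P=P[abs(e)<max(2*e.std(),3e-4)]
    print(k,len(P),"angle of y axis from +y(cw)",np.degrees(np.arctan(p[0])),"x at y=0",np.polyval(p,0),"x at .05",np.polyval(p,.05),e.std())
P=plane(c,[[294,170],[343,184],[352,43],[370,48],[318,175.5]],.022);print(P.round(4),np.linalg.norm(P[0]-P[1]))
E
```

```text
0 54 angle of y axis from +y(cw) 16.929981254319678 x at y=0 0.5081088091049033 x at .05 0.5233285538531566 3.909795739328358e-05
1 54 angle of y axis from +y(cw) 16.91067422436061 x at y=0 0.5255107976276986 x at .05 0.5407121345766924 6.325727062874372e-05
2 50 angle of y axis from +y(cw) 16.912021706696326 x at y=0 0.5438756301825391 x at .05 0.5590782517319945 6.917595138557204e-05
3 54 angle of y axis from +y(cw) 16.89376555632227 x at y=0 0.5612486192438572 x at .05 0.5764338381489551 4.882581075392385e-05
[[ 0.5033 -0.0219  0.022 ]
 [ 0.549  -0.0355  0.022 ]
 [ 0.5551  0.0865  0.022 ]
 [ 0.5703  0.0825  0.022 ]
 [ 0.5256 -0.0272  0.022 ]] 0.04758850248431244
```

>>> play_rows:
  translation:
    - [0,0,0]
    - [0,0,0]
    - [0.016,-0.002,0.03]
    - [0.016,-0.002,0.03]
    - [0.0138,-0.0016,0.02]
    - [0,0,0.01]
    - [0,0,0]
    - [0,0,0]
  delta_rot:
    - [0,0,8.3]
    - [0,0,8.3]
    - [0,0,0]
    - [0,0,0]
    - [0,0,0]
    - [0,0,0]
    - [0,0,0]
    - [0,0,0]
  grip: [-1,-1,-1,-1,-1,-1,-1,-1]

```text
clock: 8.4
tool_pos: [0.5397, 0.015, 0.1704]
eef_rot: [0.803, 0.596, 0.0, 0.001]
contact_force: [-0.2, 0.2, -1.2]
opening: 0.178
finger_force: 40.0
```

```bash
cat >> lib.py <<'E'
YR=np.radians(73.09);U=np.array([np.cos(YR),np.sin(YR)]);N=np.array([np.sin(YR),-np.cos(YR)])  # rail y, rail x
END=np.array([.5262,-.0287])
def rail(): # TCP: along from end, across, z ; yaw err of tool
    p=r.get_state()["tool_pos"];d=p[:2]-END;return np.round([d@U,d@N,p[2],yawx()-73.09],4)
E
python3 - <<'E'
from lib import *
print(rail(),r.get_state()["contact_force"].round(2),r.get_state()["q"].round(2))
c=r.get_calibration("wrist");im=r.snapshot("wrist");cv2.imwrite("pics/w4.png",im);np.save("w4.npy",c,allow_pickle=True)
cv2.imwrite("pics/w4c.png",cv2.resize(im[60:260,240:410],None,fx=3,fy=3,interpolation=cv2.INTER_CUBIC))
# expected slot edges at z=.022 in this image
for n in(-.009,.009,-.025,.025): print(n,proj(c,[[*(END+s*U+n*N),.022] for s in(.0,.06,.1)]).round(1).tolist())
E
```

```text
[0.0458 0.0002 0.1704 0.1159] [-0.2   0.17 -1.18] [ 0.05  0.79 -0.28  1.93  0.44  0.48 -0.83]
-0.009 [[311.0, 268.9], [310.2, 189.9], [309.6, 130.3]]
0.009 [[335.5, 269.0], [336.6, 190.0], [337.4, 130.4]]
-0.025 [[289.2, 268.9], [286.7, 189.9], [284.9, 130.3]]
0.025 [[357.3, 269.0], [360.1, 190.0], [362.1, 130.4]]
```

View pics/w4c.png

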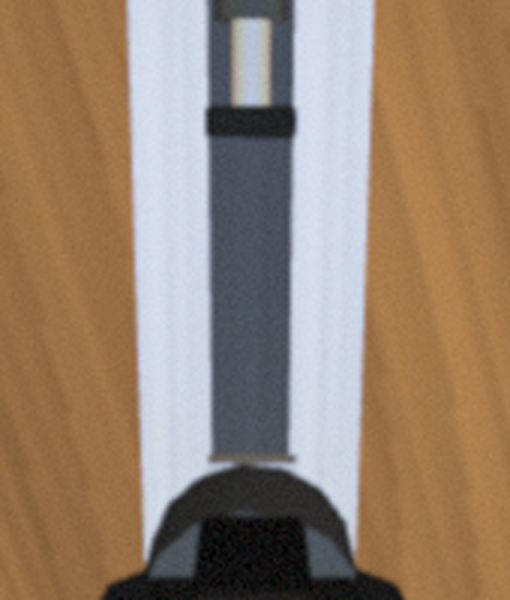

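>>> play_rows:
  translation:
    - [0,-0.0004,0.015]
    - [0,0,0.015]
    - [0,0,0.01]
    - [0,0,0.004]
    - [0,0,0.002]
    - [0,0,0.002]
    - [0,0,0.002]
    - [0,0,0]
  delta_rot:
    - [0,0,0]
    - [0,0,0]
    - [0,0,0]
    - [0,0,0]
    - [0,0,0]
    - [0,0,0]
    - [0,0,0]
    - [0,0,0]
  grip: [-1,-1,-1,-1,-1,-1,-1,-1]

```text
clock: 9.45
tool_pos: [0.5389, 0.0162, 0.1197]
eef_rot: [0.802, 0.597, -0.0, 0.0]
contact_force: [0.5, -0.2, -0.9]
opening: 0.177
finger_force: 40.0
```

```bash
python3 - <<'E'
from lib import *
print(rail(),r.get_state()["contact_force"].round(2))
E
```

```text
[ 0.0466 -0.0009  0.1197  0.1997] [ 0.5  -0.22 -0.93]
```

>>> play_rows:
  translation:
    - [0,0.0003,0.0007]
    - [0,0,0.0004]
    - [0,0,0]
  delta_rot:
    - [0,0,0]
    - [0,0,0]
    - [0,0,0]
  grip: [-1,-1,-1]

```text
clock: 9.82
tool_pos: [0.5393, 0.0161, 0.1187]
eef_rot: [0.802, 0.597, 0.0, 0.0]
contact_force: [-0.2, 0.0, -1.9]
opening: 0.181
finger_force: 40.0
```

```bash
python3 - <<'E'
from lib import *
print(rail(),r.get_state()["contact_force"].round(2))
E
```

```text
[ 0.0467 -0.0005  0.1187  0.207 ] [-0.25  0.05 -1.87]
```

>>> play_rows:
  translation:
    - [0,0,0.0005]
    - [0,0,0]
    - [0.005,0,0]
    - [0.008,0,0]
    - [0.007,0,0]
    - [0,0,0]
  delta_rot:
    - [0,0,0]
    - [0,0,0]
    - [0,0,0]
    - [0,0,0]
    - [0,0,0]
    - [0,0,0]
  grip: [-1,-1,-1,-1,-1,-1]

```text
clock: 10.58
tool_pos: [0.5453, 0.035, 0.1186]
eef_rot: [0.802, 0.597, -0.0, 0.001]
contact_force: [-0.5, -0.3, 5.3]
opening: 0.176
finger_force: 40.0
```

```bash
cat >> lib.py <<'E'
def show():
    s=r.get_state();f=s["contact_force"];print(rail(),"F along,across,z",np.round([f[:2]@U,f[:2]@N,f[2]],2),"Mz",s["moment"][2].round(3))
E
python3 - <<'E'
from lib import *
show()
c=np.load("w4.npy",allow_pickle=True).item()
for z in(.037,.027):print("pad edge s",((plane(c,[[324,105]],z)[0,:2]-END)@U))
im=r.snapshot("wrist");c=r.get_calibration("wrist");cv2.imwrite("pics/w5.png",im)
print(proj(c,[[*(END+s*U),.037] for s in(.09,.1,.11,.12)]).round(0).tolist(), im[60:200:5,324].mean(1).round(0).tolist())
E
```

```text
[ 0.0665 -0.0002  0.1186  0.1979] F along,across,z [-0.43 -0.38  5.29] Mz 0.046
pad edge s 0.11633582700126159
pad edge s 0.11601993088813445
[[324.0, 207.0], [325.0, 188.0], [325.0, 168.0], [325.0, 146.0]] [196.0, 196.0, 196.0, 197.0, 199.0, 200.0, 78.0, 80.0, 84.0, 89.0, 199.0, 197.0, 198.0, 200.0, 197.0, 199.0, 200.0, 32.0, 31.0, 70.0, 83.0, 85.0, 81.0, 85.0, 81.0, 81.0, 80.0, 80.0]
```

>>> play_rows:
  translation:
    - [0.005,0,-0.0003]
    - [0.008,0,0]
    - [0.007,0,0]
    - [0.005,0,0]
    - [0,0,0]
    - [0,0,0]
  delta_rot:
    - [0,0,0]
    - [0,0,0]
    - [0,0,0]
    - [0,0,0]
    - [0,0,0]
    - [0,0,0]
  grip: [-1,-1,-1,-1,-1,-1]

```text
clock: 11.38
tool_pos: [0.5525, 0.0602, 0.1186]
eef_rot: [0.802, 0.597, 0.001, -0.0]
contact_force: [0.3, -0.2, 5.0]
opening: 0.176
finger_force: 40.0
```

```bash
python3 - <<'E'
from lib import *
show()
E
```

```text
[ 0.0927 -0.0007  0.1186  0.2504] F along,across,z [-0.14  0.34  5.02] Mz -0.015
```

>>> play_rows:
  translation:
    - [0.002,0,0]
    - [0.002,0,0]
    - [0,0,0]
    - [0,0,0]
  delta_rot:
    - [0,0,0]
    - [0,0,0]
    - [0,0,0]
    - [0,0,0]
  grip: [-1,-1,-1,-1]

```text
clock: 11.88
tool_pos: [0.5532, 0.0623, 0.1185]
eef_rot: [0.803, 0.597, -0.001, 0.0]
contact_force: [-1.1, -2.9, 5.7]
opening: 0.18
finger_force: 40.0
```

```bash
python3 - <<'E'
from lib import *
show()
E
```

```text
[ 0.0949 -0.0007  0.1185  0.1701] F along,across,z [-3.12 -0.18  5.66] Mz 0.011
```

>>> play_rows:
  translation:
    - [0.001,0,0]
    - [0.001,0,0]
    - [0,0,0]
    - [0,0,0]
  delta_rot:
    - [0,0,0]
    - [0,0,0]
    - [0,0,0]
    - [0,0,0]
  grip: [-1,-1,-1,-1]

```text
clock: 12.38
tool_pos: [0.5536, 0.0639, 0.1185]
eef_rot: [0.803, 0.597, -0.001, 0.0]
contact_force: [-1.0, -2.9, 5.4]
opening: 0.179
finger_force: 40.0
```

```bash
python3 - <<'E'
from lib import *
show()
E
```

```text
[ 0.0966 -0.0007  0.1185  0.1577] F along,across,z [-3.09 -0.11  5.42] Mz -0.015
```

>>> play_rows:
  translation:
    - [0,0,-0.0005]
    - [0,0,0]
    - [0,0,0]
  delta_rot:
    - [0,0,0]
    - [0,0,0]
    - [0,0,0]
  grip: [-1,-1,-1]

```text
clock: 12.75
tool_pos: [0.5538, 0.0652, 0.1187]
eef_rot: [0.802, 0.597, -0.0, -0.0]
contact_force: [0.3, -0.4, -0.6]
opening: 0.176
finger_force: 40.0
```

```bash
python3 - <<'E'
from lib import *
show()
for i in range(4): r.snapshot("side");show()
E
```

```text
[ 0.0979 -0.0009  0.1187  0.2162] F along,across,z [-0.27  0.42 -0.57] Mz 0.054
[ 0.0979 -0.0009  0.1187  0.2224] F along,across,z [-0.61  0.29 -1.63] Mz -0.003
[ 0.098  -0.0009  0.1187  0.2234] F along,across,z [-0.27  0.47 -1.26] Mz 0.004
[ 0.098  -0.001   0.1187  0.2248] F along,across,z [ 0.79  0.96 -1.09] Mz 0.064
[ 0.098  -0.001   0.1187  0.2291] F along,across,z [ 0.79 -0.32 -2.29] Mz -0.045
```

```bash
cat >> lib.py <<'E'
def avg(n=6):
    a=[]
    for i in range(n):
        r.snapshot("side");f=r.get_state()["contact_force"];a.append([f[:2]@U,f[:2]@N,f[2],*rail()])
    print(np.mean(a,0).round(4),"clock",r.get_state()["clock"])
E
```

>>> play_rows:
  translation:
    - [0.001,0.0004,0]
    - [0.001,0,0]
    - [0,0,0]
    - [0,0,0]
  delta_rot:
    - [0,0,0]
    - [0,0,0]
    - [0,0,0]
    - [0,0,0]
  grip: [-1,-1,-1,-1]

```text
clock: 13.45
tool_pos: [0.5547, 0.0666, 0.1188]
eef_rot: [0.802, 0.597, -0.0, 0.0]
contact_force: [-0.9, -0.4, -2.2]
opening: 0.18
finger_force: 40.0
```

```bash
python3 -c "from lib import *;avg()"
```

```text
[-5.7570e-01 -6.5970e-01 -1.8577e+00  9.9600e-02 -4.0000e-04  1.1890e-01
  2.0050e-01] clock 13.75
```

>>> play_rows:
  translation:
    - [0.001,0,0]
    - [0.001,0,0]
    - [0,0,0]
    - [0,0,0]
  delta_rot:
    - [0,0,0]
    - [0,0,0]
    - [0,0,0]
    - [0,0,0]
  grip: [-1,-1,-1,-1]

```text
clock: 14.25
tool_pos: [0.5553, 0.0685, 0.1189]
eef_rot: [0.802, 0.597, -0.0, 0.0]
contact_force: [-1.0, -1.7, -0.8]
opening: 0.179
finger_force: 40.0
```

```bash
python3 -c "from lib import *;avg()"
```

```text
[-1.8020e+00 -7.2270e-01 -1.4444e+00  1.0150e-01 -4.0000e-04  1.1890e-01
  2.0010e-01] clock 14.55
```

>>> play_rows:
  translation:
    - [0.001,0,0]
    - [0.001,0,0]
    - [0.001,0,0]
    - [0,0,0]
    - [0,0,0]
  delta_rot:
    - [0,0,0]
    - [0,0,0]
    - [0,0,0]
    - [0,0,0]
    - [0,0,0]
  grip: [-1,-1,-1,-1,-1]

```text
clock: 15.18
tool_pos: [0.5561, 0.0712, 0.1189]
eef_rot: [0.802, 0.597, -0.0, 0.0]
contact_force: [-2.4, -2.8, -0.7]
opening: 0.176
finger_force: 40.0
```

```bash
python3 -c "from lib import *;avg(8)"
```

```text
[-3.7802e+00 -4.7810e-01 -1.0008e+00  1.0450e-01 -4.0000e-04  1.1890e-01
  1.9960e-01] clock 15.575
```

>>> play_rows:
  translation:
    - [0,0.0003,0.001]
    - [0,0,0.001]
    - [0,0,0.001]
    - [0,0,0.001]
    - [0,0,0.001]
    - [0,0,0]
    - [0,0,0]
  delta_rot:
    - [0,0,0]
    - [0,0,0]
    - [0,0,0]
    - [0,0,0]
    - [0,0,0]
    - [0,0,0]
    - [0,0,0]
  grip: [-1,-1,-1,-1,-1,-1,-1]
  squeeze: 60

```text
clock: 16.45
tool_pos: [0.5564, 0.0714, 0.115]
eef_rot: [0.802, 0.597, -0.0, 0.0]
contact_force: [-4.9, -4.5, 9.5]
opening: 0.176
finger_force: 60.0
```

```bash
python3 -c "from lib import *;avg(5)"
```

```text
[-4.9416e+00 -2.7032e+00  9.9994e+00  1.0460e-01 -3.0000e-04  1.1500e-01
  2.0660e-01] clock 16.7
```

>>> play_rows:
  translation:
    - [0,-0.0004,0.001]
    - [0,0,0.001]
    - [0,0,0.0003]
    - [0,0,0]
    - [0,0,0]
  delta_rot:
    - [0,0,0]
    - [0,0,0]
    - [0,0,0]
    - [0,0,0]
    - [0,0,0]
  grip: [-1,-1,-1,-1,-1]

```text
clock: 17.32
tool_pos: [0.5563, 0.0714, 0.113]
eef_rot: [0.802, 0.597, 0.0, 0.001]
contact_force: [-4.0, -4.1, 12.4]
opening: 0.178
finger_force: 60.0
```

```bash
python3 -c "from lib import *;avg(5);print(r.get_state()['q'].round(2))"
```

```text
[-5.54000e+00 -3.06180e+00  1.23396e+01  1.04600e-01 -3.00000e-04
  1.13000e-01  1.97000e-01] clock 17.575
[-0.08  0.9  -0.22  1.89  0.45  0.4  -0.93]
```

>>> play_rows:
  translation:
    - [0,0,0]
    - [0,0,0]
    - [0,0,0]
    - [0,0,0]
    - [0,0,0]
    - [0,0,0]
  delta_rot:
    - [0,0,-5]
    - [0,0,-5]
    - [0,0,-5]
    - [0,0,-5]
    - [0,0,-5]
    - [0,0,-5]
  grip: [-1,-1,-1,-1,-1,-1]

```text
clock: 18.32
tool_pos: [0.5587, 0.0715, 0.1135]
eef_rot: [0.62, 0.785, 0.002, 0.002]
contact_force: [0.6, -4.5, 10.6]
opening: 0.176
finger_force: 60.0
```

```bash
python3 -c "from lib import *;avg(3);show()"
```

```text
[-4.27120e+00  1.76140e+00  1.05838e+01  1.05300e-01  1.90000e-03
  1.13500e-01  3.02827e+01] clock 18.475
[1.05300e-01 1.90000e-03 1.13500e-01 3.01643e+01] F along,across,z [-4.45  1.16 11.06] Mz 0.033
```

>>> play_rows:
  translation:
    - [0.0002,-0.0009,0.0003]
    - [0.0002,-0.0009,0]
    - [0,0,0]
    - [0,0,0]
    - [0,0,0]
    - [0,0,0]
    - [0,0,0]
    - [0,0,0]
  delta_rot:
    - [0,0,0]
    - [0,0,0]
    - [0,0,-5]
    - [0,0,-5]
    - [0,0,-5]
    - [0,0,-5]
    - [0,0,-5]
    - [0,0,-5]
  grip: [-1,-1,-1,-1,-1,-1,-1,-1]

```text
clock: 19.48
tool_pos: [0.5576, 0.0721, 0.1135]
eef_rot: [0.396, 0.918, 0.002, 0.003]
contact_force: [2.3, -4.0, 9.5]
opening: 0.176
finger_force: 60.0
```

```bash
python3 -c "from lib import *;avg(3);show()"
```

```text
[-3.5197e+00  2.6821e+00  1.0216e+01  1.0550e-01  7.0000e-04  1.1340e-01
  6.0278e+01] clock 19.625
[1.05500e-01 7.00000e-04 1.13400e-01 6.01622e+01] F along,across,z [-3.72  2.74 10.74] Mz 0.028
```

>>> play_rows:
  translation:
    - [0.0006,-0.0003,0]
    - [0,0,0]
    - [0,0,0]
    - [0,0,0]
    - [0,0,0]
    - [0,0,0]
    - [0,0,0]
    - [0,0,0]
  delta_rot:
    - [0,0,-5]
    - [0,0,-5]
    - [0,0,-5]
    - [0,0,-5]
    - [0,0,-5]
    - [0,0,-5]
    - [0,0,0]
    - [0,0,0]
  grip: [-1,-1,-1,-1,-1,-1,-1,-1]

```text
clock: 20.62
tool_pos: [0.5568, 0.0727, 0.1135]
eef_rot: [0.146, 0.989, 0.002, 0.003]
contact_force: [1.6, -4.3, 10.7]
opening: 0.174
finger_force: 60.0
```

```bash
python3 -c "from lib import *;avg(5);show();r.snapshot('scene');im=r.snapshot('scene');cv2.imwrite('pics/s6.png',cv2.resize(im[150:350,270:490],None,fx=3,fy=3,interpolation=2))"
```

```text
[-3.16790e+00  2.08710e+00  1.10496e+01  1.05900e-01 -2.00000e-04
  1.13500e-01  9.01544e+01] clock 20.875
[ 1.05900e-01 -2.00000e-04  1.13600e-01  9.01526e+01] F along,across,z [-2.77  1.46 10.47] Mz -0.022
```

View pics/s6.png

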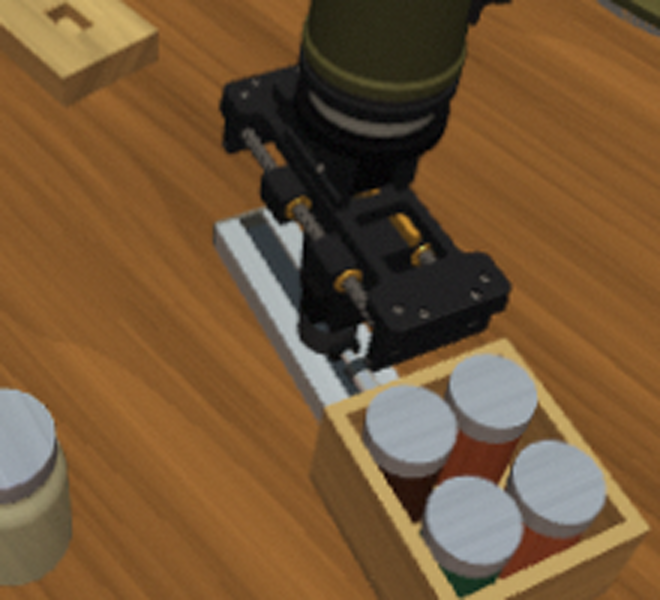

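>>> play_rows:
  translation:
    - [0,0,-0.0005]
    - [0,0,-0.0005]
    - [0,0,-0.0005]
    - [0,0,-0.0005]
    - [0,0,0]
    - [0,0,0]
  delta_rot:
    - [0,0,0]
    - [0,0,0]
    - [0,0,0]
    - [0,0,0]
    - [0,0,0]
    - [0,0,0]
  grip: [-1,-1,-1,-1,-1,-1]

```text
clock: 21.72
tool_pos: [0.5567, 0.0727, 0.1151]
eef_rot: [0.146, 0.989, 0.002, 0.003]
contact_force: [2.6, -2.4, 7.4]
opening: 0.181
finger_force: 60.0
```

```bash
python3 -c "from lib import *;avg(6)"
```

```text
[-2.46780e+00  2.76130e+00  7.46250e+00  1.05900e-01 -3.00000e-04
  1.15100e-01  9.01572e+01] clock 22.025
```

>>> play_rows:
  translation:
    - [0,0,-0.0004]
    - [0,0,0]
    - [0,0,0]
  delta_rot:
    - [0,0,0]
    - [0,0,0]
    - [0,0,0]
  grip: [-1,-1,-1]

```text
clock: 22.4
tool_pos: [0.5567, 0.0727, 0.1155]
eef_rot: [0.146, 0.989, 0.002, 0.003]
contact_force: [1.8, -2.1, 6.5]
opening: 0.176
finger_force: 60.0
```

```bash
python3 -c "from lib import *;avg(6)"
```

```text
[-2.57460e+00  2.78420e+00  7.08740e+00  1.05900e-01 -3.00000e-04
  1.15500e-01  9.01563e+01] clock 22.7
```

>>> play_rows:
  translation:
    - [0,0,-0.0004]
    - [0,0,-0.0003]
    - [0,0,0]
    - [0,0,0]
  delta_rot:
    - [0,0,0]
    - [0,0,0]
    - [0,0,0]
    - [0,0,0]
  grip: [-1,-1,-1,-1]

```text
clock: 23.2
tool_pos: [0.5566, 0.0727, 0.1155]
eef_rot: [0.146, 0.989, 0.002, 0.003]
contact_force: [5.3, -2.6, 4.1]
opening: 0.175
finger_force: 60.0
```

```bash
python3 -c "from lib import *;avg(6)"
```

```text
[-8.39700e-01  5.41970e+00  4.48850e+00  1.05800e-01 -4.00000e-04
  1.15500e-01  9.01647e+01] clock 23.5
```

>>> play_rows:
  translation:
    - [-0.0004,0,-0.0003]
    - [0,0,0]
    - [0,0,0]
  delta_rot:
    - [0,0,0]
    - [0,0,0]
    - [0,0,0]
  grip: [-1,-1,-1]

```text
clock: 23.88
tool_pos: [0.5567, 0.0726, 0.1156]
eef_rot: [0.146, 0.989, 0.002, 0.003]
contact_force: [5.5, -2.5, 2.9]
opening: 0.174
finger_force: 60.0
```

```bash
python3 -c "from lib import *;avg(6)"
```

```text
[-7.25300e-01  5.19970e+00  2.55460e+00  1.05800e-01 -3.00000e-04
  1.15600e-01  9.01722e+01] clock 24.175
```

>>> play_rows:
  translation:
    - [0,0,0]
    - [0,0,0]
    - [0,0,0]
    - [0,0,0]
    - [0,0,0]
    - [0,0,0]
    - [0,0,0]
  delta_rot:
    - [0,0,0]
    - [0,0,0]
    - [0,0,0]
    - [0,0,0]
    - [0,0,0]
    - [0,0,0]
    - [0,0,0]
  grip: [-1,-1,-0.55,-0.5,-0.45,-0.4,-0.4]
  squeeze: 10

```text
clock: 25.05
tool_pos: [0.554, 0.0717, 0.1146]
eef_rot: [0.145, 0.989, -0.0, -0.0]
contact_force: [0.1, -0.2, -0.4]
opening: 0.297
finger_force: 0.0
```

>>> play_rows:
  translation:
    - [0,0,-0.005]
    - [0,0,-0.01]
    - [0,0,-0.02]
    - [0,0,-0.03]
    - [0,0,-0.04]
    - [0,0,-0.04]
    - [0,0,0]
    - [0,0,0]
  delta_rot:
    - [0,0,0]
    - [0,0,0]
    - [0,0,0]
    - [0,0,0]
    - [0,0,0]
    - [0,0,0]
    - [0,0,0]
    - [0,0,0]
  grip: [-0.4,-0.4,-0.4,-0.4,-0.4,-0.4,-0.4,-0.4]

```text
clock: 26.05
tool_pos: [0.5538, 0.0713, 0.2601]
eef_rot: [0.145, 0.989, -0.0, 0.0]
contact_force: [0.5, -0.4, -0.1]
opening: 0.3
finger_force: 0.0
```

```bash
python3 - <<'E'
from lib import *
show();c=r.get_calibration("wrist");im=r.snapshot("wrist");np.save("w7.npy",c,allow_pickle=True)
cv2.imwrite("pics/w7f.png",im)
p=proj(c,[[*(END+.1055*U),.05]])[0];print(p);x,y=np.clip(p.astype(int),[120,100],[520,300])
cv2.imwrite("pics/w7.png",cv2.resize(im[y-100:y+100,x-120:x+120],None,fx=3,fy=3,interpolation=2))
print(x-120,y-100)
E
```

```text
[ 1.03700e-01 -2.70000e-03  2.60100e-01  9.01963e+01] F along,across,z [-0.27  0.56 -0.12] Mz 0.026
[326.6856599  190.87997312]
206 90
```

View pics/w7.png

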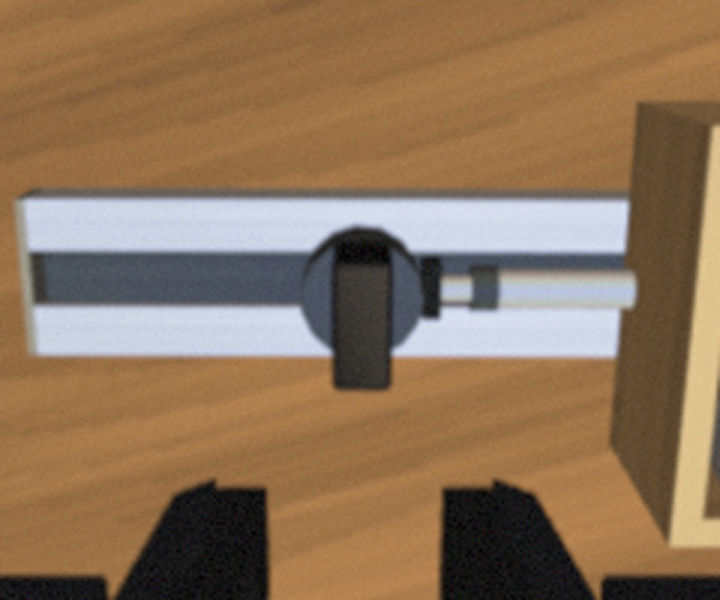

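```bash
python3 - <<'E'
from lib import *
c4=np.load("w4.npy",allow_pickle=True).item();c7=np.load("w7.npy",allow_pickle=True).item()
sn=lambda c,px,z:[((p[:2]-END)@U*1e3,(p[:2]-END)@N*1e3) for p in plane(c,px,z)]
f4=lambda a:np.array(a)/3+[240,60]-.33
f7=lambda a:np.array(a)/3+[206,90]-.33
print("free: pad front, pad back, collar",np.round(sn(c4,f4([[250,136],[250,107],[250,18]]),.034),1))
print("now: front, back, collar L,collar R",np.round(sn(c7,f7([[423,288],[440,288],[471,288],[497,288]]),.034),1))
print("bar top",np.round(sn(c7,f7([[333,265],[392,262],[390,388],[334,388]]),.0765),1))
print("barrel L/R, top",np.round(sn(c7,f7([[301,295],[424,295],[362,228]]),.0485),1))
print("rail slot edges",np.round(sn(c7,f7([[200,252],[200,303],[200,195],[200,356],[34,300]]),.022),1))
E
```

```text
free: pad front, pad back, collar [[116.2  -0.4]
 [121.8  -0.4]
 [138.5  -0.4]]
now: front, back, collar L,collar R [[123.7  -0.5]
 [128.9  -0.6]
 [138.3  -0.6]
 [146.1  -0.6]]
bar top [[ 97.4 -17.7]
 [112.7 -18.5]
 [112.6  16.1]
 [ 97.6  16.2]]
barrel L/R, top [[ 87.6  -2.1]
 [123.1  -2.2]
 [105.1 -21.8]]
rail slot edges [[ 55.   -8.7]
 [ 54.3   7.7]
 [ 55.7 -26.5]
 [ 53.6  25.3]
 [  1.9   6.9]]
```

```bash
python3 -c "from plant import r;print(r.finish_job())"
```

```text
the job is handed in; nothing more can be done
None
```

The stop is locked across the slot and released, with the plunger pressed in about 7 mm by the last wrist-camera picture (half travel is 6 mm, the accepted range 3–9 mm); I handed the job in at about 26 s and no verdict came back.

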